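# Drive a worn bushing out of a bearing housing

## Robot

A 6-joint arm with a two-finger parallel gripper is mounted at the origin on the work surface; the furniture and walls round the work are solid. World frame = base frame: x ahead of the robot, y to its left, z up, the work surface at z = 0. Lengths are in m, angles in rad, forces in N, time in s.
With the tool pointing down it reaches from about 0.325 to 0.775 m from the base axis. Payload 5.5 kg.
Tool frame: the origin (TCP) lies on the front face of the gripper's body, between the roots of the fingers; the fingertips stand 80 mm ahead of it and the grasp point (between the pads) lies 61 mm ahead of it (nose_length is the distance from the TCP to the fingertips, in m); z points along the fingers, y is the direction in which the jaws open and shut (so a half turn about z gives the same grasp; the last joint's range is limited). The gripper opens to 88 mm and grips with 3 to 60 N. Pads are 20 mm wide; open, the fingers measure 115 mm over their backs; the gripper's body (75 mm by 178 mm) begins 61 mm behind the grasp point.
Start: joints at [-1.364, 0.091, 1.231, -0, 1.82, -0.057], TCP at [0.156, -0.579, 0.303] pointing down, gripper open.
Joint ranges: [-2.87, 2.87], [-0.86, 2.18], [0.17, 2.46], [-1.51, 4.65], [0.06, 2.69], [-2.65, 2.65]. Speed limits (rad/s): [2.57, 2.57, 3.01, 3.14, 3.14, 3.14].

## Interface

Orientations are given as [roll, pitch, yaw] about the fixed x, y, z axes, in that order (R = Rz(yaw) Ry(pitch) Rx(roll)).
In Python, from cell import get_obs, read_camera, finish_job, nose_length gives the robot as it stands.
- The arm moves only by the tool move_arm, never from a script. Its argument "motion" is a list of rows, each a list of 3 entries, a list of its own where there are three numbers: the shift along the tool's x, y, z in m, then the turn, a rotation vector about the tool's x, y, z in rad, then the closure, from 0 (fully open) to 1 (shut). In form: [[[x, y, z], [rx, ry, rz], jaw], ...]. A call has 1 to 20 rows; each row shifts and turns the commanded pose from where the row before left it, along the tool's axes as they then stand; what a row does not reach is not made up. A row lasts 1/8 s, in which the tool goes at most 62.5 mm and 10.7 degrees, less where a joint would pass 70% of its speed; a pose out of reach is approached as far as the arm can. A call is refused whole if a number of a shift passes 0.0625 or a number of a turn 0.188, either way. A call with a gripper value outside its range is refused whole. The fingers move at their own pace and stop on an object; "force" is the grip in N (left out, the last holds). Time passes only in rows, so rows that do not move let the fingers close. It gives the time, the measured TCP pose, the force and the opening at its end, in the units of the state.
- get_obs(): the state, without advancing time (a new reading comes with each control period).
- read_camera(name): name is "side" or "top" or "wrist"; returns a dict with "frame" (420x560x3 uint8, red, green, blue), "z_map" (420x560 float32, m along the optical axis (not along the pixel's ray), 0 where there is no reading), "vfov" (degrees; the focal length in pixels is half the picture's height over the tangent of half this angle, whatever the lens; pixels are square), "cx", "cy" (the principal point, pixels), "world_to_cam" (4x4, takes a point from world to camera coordinates). Camera axes: x right, y up, looking along -z (the intrinsics and any distortion apply to the point x, -y, -z); pixel columns grow to the right and rows downward; lengths in m; the calibration is good to about 2 mm. A picture is of the moment at which its call begins.
- finish_job(): hands the job in, once; it reports no verdict.
The state is a dict: "time": time; "qpos": joint angles; "joint_vel": joint speeds; "joint_torque": joint torques, N m; "tool_pos": TCP position; "tool_rot": TCP orientation; "force": force on the tool from outside, world axes, zero at the start; "wrist_torque": the same for the moment, N m; "grip_width": opening from 0.0 (shut) to 1.0 (fully open).
Only numpy, scipy, OpenCV 4.12 (cv2) and the standard library are available. Lean on these libraries where they do the work, as an engineer would, in place of code of your own. Each camera call takes 0.05 s, during which the arm holds its last target. There are 200 camera calls.

## Task

Take the flat drift from its rest block and lower its blade into the slot of the guide plate on top of the press-out stand; the plate swivels and may stand at any angle, so feel for the slot. Push the drift down through the bore until the brass bushing drops out underneath into the catch pan and the drift's shoulder sits on the guide plate, then let go and leave it standing there. Work gently: never bear on the stand or the bushing with more than about 30 N, and leave the other things where they stand.

Things in the scene. Friction and masses are not known exactly. Their poses are not given: they have to be found in the camera images.
- stand: Press-out stand fixed to the bench; origin on its vertical bore's axis, at bench height, z up. Base 116 x 100 mm (x, y), its top 8 mm up, a catch pan with 20 mm high rim; cheeks at y = +-45 mm carry a dark steel housing 74 x 100 mm, 55 to 95 mm high, with a 32 mm through bore. On it swivels the slotted guide plate.
- slot_top (a point): Centre of the guide plate's top, on the bore axis, 107 mm above the bench; axes as the stand's (does not turn with the plate). White acetal plate 48 x 40 x 12 mm; slot 29 x 10 mm, through, long along the 48 mm side. Angle not measured: within 1.0 rad either way of the stand's x. It turns stiffly (0.12 N m) and sits on a spring (starts to give at 3 N, 6 N/mm more, 3 mm travel). The blade enters within about 0.1 rad, else it stands on the plate.
- bushing: Brass bushing, 30 mm outside, 18 mm hole, 24 mm high; origin: centre of its lower end, z its axis. At first four sprung pads hold it in the stand's bore, lower end 60 to 65 mm above the bench; pushing it takes 8 to 16 N until its upper end passes the pads, 66 mm above the bench, then it falls into the pan.
- bushing_mid (a point): Centre of the bushing.
- drift: Flat steel drift, 0.18 kg, standing blade down in its rest. Origin: middle of the blade's tip; z up to the handle. Blade 26 x 7 mm (x, y), 56 mm long, last 3 mm tapering to 25 x 6; shoulder 36 x 22 from 56 to 64 mm; square handle 16 x 16 from 64 to 122 mm, sides along x and y; cap to 126 mm. Home: tip 51 mm above the bench. A half turn is the same.
- rest: Grey rest block fixed to the bench, 70 x 56 x 60 mm high, with a pocket 31 x 12 mm, 58 mm deep, long along x; the drift stands in it with its shoulder on the block's top. Origin: centre of its underside. The stand and the rest block may be on either side of the hotplate.
- jar_black: Bystander: black screw-lid jar, 48 mm wide, 56 mm high; origin under its centre.
- jar_tan: Bystander: yellow screw-lid jar with tan lid, 48 mm wide, 56 mm high; origin under its centre.
- brass_weight: Bystander: brass knobbed weight, 33 mm wide, 42 mm high; origin under its centre.
- beaker_1: Bystander: plain beaker behind the hotplate, 59 mm wide, 67 mm high; origin under its centre.
Not all that is in view belongs to the job. What is shaped like the drift but green is not meant.

How it is judged:
On the way, in this order (a step that is already met when the one before it is completed fails the run):
1. the drift's blade is at least 8 mm into the guide plate's slot, the bushing still in the bore (z of drift in the frame of stand between 0.05 and 0.099 m and horizontal distance between drift and stand below 0.006 m and z of bushing in the frame of stand above 0.045 m), for 0.1 s.
2. the drift has pushed the bushing out of the bore and it is down in the catch pan (z of drift in the frame of stand below 0.075 m and horizontal distance between drift and stand below 0.006 m and z of bushing_mid in the frame of stand below 0.042 m), for 0.1 s.
At the end, for the whole second after the job is handed in: The bushing lies still in the stand's catch pan (its centre below 42 mm and within 55 mm of the bore axis), and the drift, let go, stands in the bore with its shoulder on the guide plate (within 2.5 mm; upright within 0.1 rad) (z of drift in the frame of stand between 0.045 and 0.0535 m and horizontal distance between drift and stand below 0.006 m and angle between drift's own z axis and vertical below 0.1 rad and z of bushing_mid in the frame of stand between 0.005 and 0.042 m and horizontal distance between bushing_mid and stand below 0.055 m and linear speed of drift below 0.02 m/s and linear speed of bushing below 0.03 m/s); the robot touches nothing.
It fails at once if the stand is pressed with more than 30 N through the drift (contact force between drift and stand above 30 N).
It fails at once if the bushing is pressed with more than 30 N by the drift (contact force between drift and bushing above 30 N).
It fails at once if the robot pushes the stand itself with more than 30 N (contact force between any of the fingers, the arm and stand above 30 N).
It fails at once if a bystander is moved more than 20 mm (distance of any of jar_black, jar_tan, brass_weight, beaker_1 from where it was at the start of the episode above 0.02 m).
It also fails if it takes over 58 s, if anything falls off the work surface, if the arm or the gripper's body presses on something with over 40 N, if the wrist force passes 120 N, or if a joint passes its speed limit or range.

## Working session

There is one attempt and no reset: what is moved stays moved. The work goes in short steps, Python scripts to look and compute and a tool call to move; the robot and the scene stay as the last step left them, time stands still between calls to the robot, and variables do not carry over. Pictures are saved under pics/ and viewed, about 8 in all and at most 12, crops included, and the job is handed in when it is done.

Besides the shell and the picture viewer there is one more tool, called after ">>>" as a command line: name --argument value ..., lists and objects as JSON in quotes. move_arm: Moves the arm, as the interface text tells. Its arguments: {"type":"object","properties":{"motion":{"type":"array","items":{"type":"array"}},"force":{"type":"number"}},"required":["motion"]}

```bash
mkdir -p pics; ls
cat > h.py <<'E'
import numpy as np, cv2
from cell import get_obs, read_camera
def cam(n):
    c=read_camera(n); h=c['frame'].shape[0]; c['f']=h/2/np.tan(np.radians(c['vfov'])/2); c['T']=np.linalg.inv(np.array(c['world_to_cam'])); return c
def save(c,n,crop=None,s=1):
    im=cv2.cvtColor(c['frame'],cv2.COLOR_RGB2BGR)
    if crop: a,b,d,e=crop; im=im[b:e,a:d]
    cv2.imwrite('pics/'+n,cv2.resize(im,None,fx=s,fy=s,interpolation=cv2.INTER_CUBIC))
def pts(c,u,v):
    "depth -> world"
    u=np.asarray(u);v=np.asarray(v);z=c['z_map'][v,u]
    P=np.stack([(u-c['cx'])/c['f']*z,-(v-c['cy'])/c['f']*z,-z,np.ones_like(z)],-1)
    return (P@c['T'].T)[...,:3]
def ray(c,u,v,h):
    d=c['T'][:3,:3]@np.array([(u-c['cx'])/c['f'],-(v-c['cy'])/c['f'],-1]);o=c['T'][:3,3]
    return o+d*(h-o[2])/d[2]
def proj(c,p):
    q=np.array(c['world_to_cam'])@np.append(p,1); return c['cx']+c['f']*q[0]/-q[2], c['cy']-c['f']*q[1]/-q[2]
E
python3 - <<'E'
from h import *
print(get_obs())
for n in('top','side','wrist'):
    c=cam(n); save(c,n+'0.png'); print(n,c['vfov'],c['cx'],c['cy'],c['T'].round(3).tolist(),[k for k in c])
E
```

```text
pics
{'time': 0.0, 'qpos': array([-1.36371331e+00,  9.18096698e-02,  1.23187276e+00, -3.12539285e-06,
        1.81978590e+00, -5.66902462e-02]), 'joint_vel': array([-0.00154113, -0.00028382,  0.00089856, -0.0004262 ,  0.00053437,
       -0.00047026]), 'joint_torque': array([ 1.62789449e-03, -4.46454513e+01, -4.06443429e+01,  6.98510022e-02,
        2.94721616e-02, -1.34627758e-04]), 'tool_pos': array([ 0.15640855, -0.57910568,  0.3015436 ]), 'tool_rot': array([-3.13971983e+00, -1.03249578e-04,  2.63772400e-01]), 'force': array([0.37181173, 0.16466227, 0.77903783]), 'wrist_torque': array([-0.04752159,  0.01454788,  0.06419752]), 'grip_width': 1.0005254861810826}
top 46.44122931849793 278.736474562712 206.95052385062897 [[-0.002, 0.993, -0.117, 0.356], [-1.0, 0.0, 0.015, -0.006], [0.015, 0.117, 0.993, 1.385], [0.0, 0.0, 0.0, 1.0]] ['frame', 'z_map', 'vfov', 'cx', 'cy', 'world_to_cam', 'f', 'T']
side 53.51593159814503 278.9943414972266 208.24180312121157 [[0.998, -0.05, 0.047, 0.557], [0.068, 0.606, -0.792, -0.779], [0.011, 0.794, 0.608, 0.692], [0.0, 0.0, 0.0, 1.0]] ['frame', 'z_map', 'vfov', 'cx', 'cy', 'world_to_cam', 'f', 'T']
wrist 65.20036913616975 282.9260028558896 206.7132103484916 [[0.261, 0.922, 0.287, 0.236], [-0.965, 0.25, 0.076, -0.558], [-0.002, -0.297, 0.955, 0.384], [0.0, 0.0, 0.0, 1.0]] ['frame', 'z_map', 'vfov', 'cx', 'cy', 'world_to_cam', 'f', 'T']
```

View pics/top0.png

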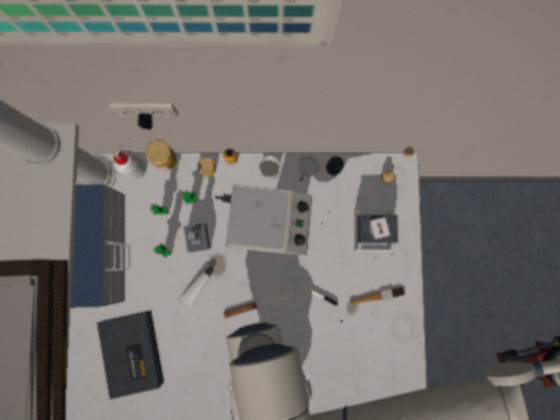

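View pics/side0.png

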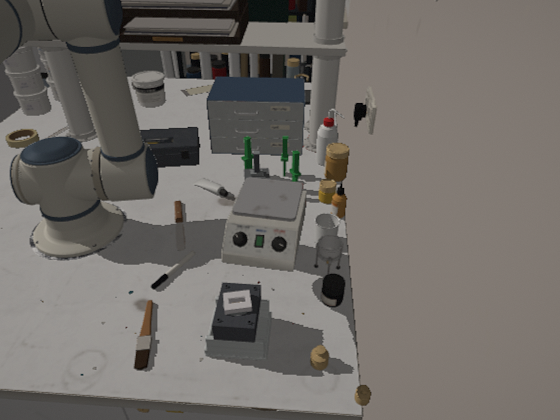

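Top view: the stand with its white plate is at (377,230). The grey rest with the dark drift is at (197,237), and shows at (257,160) in the side view. Candidates for the drift are the steel one at top (197,237) and the green ones at (160,209), (189,197) and (162,250). I choose the steel one. Next I'll measure by depth and check it in a close crop.

Run:
```python
from h import *
c=cam('top')
im=cv2.cvtColor(c['frame'],cv2.COLOR_RGB2BGR)
a=cv2.resize(im[200:270,165:245],None,fx=5,fy=5,interpolation=cv2.INTER_CUBIC);b=cv2.resize(im[200:270,335:415],None,fx=5,fy=5,interpolation=cv2.INTER_CUBIC)
cv2.imwrite('pics/c1.png',np.hstack([a,b]))
def region(u0,v0,u1,v1):
    U,V=np.meshgrid(np.arange(u0,u1),np.arange(v0,v1)); return pts(c,U.ravel(),V.ravel()),c['frame'][v0:v1,u0:u1].reshape(-1,3).astype(int)
def rect(Q): 
    r=cv2.minAreaRect(Q[:,:2].astype(np.float32)*1000); return len(Q),np.round(r[0],1),np.round(r[1],1),round(r[2],1)
P,C=region(165,200,245,270)
z=P[:,2];print('rest hist',np.histogram(z,np.arange(-.01,.2,.01)))
for lo,hi in((.052,.064),(.108,.14),(.16,.19)): 
    m=(z>lo)&(z<hi)
    if m.sum()>4: print(lo,rect(P[m]),np.median(P[m],0).round(4))
P,C=region(335,200,415,270);z=P[:,2];print('stand hist',np.histogram(z,np.arange(-.01,.15,.01)))
m=(z>.085)&(z<.1);print('housing',rect(P[m]),np.median(z[m]))
m=(z>.102)&(z<.115);print('plate',rect(P[m]),np.median(z[m]))
m=(z>.1)&(z<.115)&(C.min(1)>120);print('white',rect(P[m]))
```

```text
rest hist (array([2244, 1766,   35,   30,   21,   36,  265,  282,   27,   81,    8,
        693,   32,   28,   20,    0,    0,    0,    0,    0]), array([-0.01,  0.  ,  0.01,  0.02,  0.03,  0.04,  0.05,  0.06,  0.07,
        0.08,  0.09,  0.1 ,  0.11,  0.12,  0.13,  0.14,  0.15,  0.16,
        0.17,  0.18,  0.19]))
0.052 (457, array([463.2, 181.6]), array([144.1, 206.7]), 5.2) [0.4305 0.1996 0.0596]
0.108 (196, array([473.7, 131.8]), array([143.2, 112.5]), 84.6) [0.4459 0.0905 0.1096]
stand hist (array([1744, 2280,  172,   81,   40,   26,   91,   40,   32,   53,  731,
        264,   27,    0,    0]), array([-0.01,  0.  ,  0.01,  0.02,  0.03,  0.04,  0.05,  0.06,  0.07,
        0.08,  0.09,  0.1 ,  0.11,  0.12,  0.13,  0.14]))
housing (765, array([ 453.6, -290.9]), array([102. ,  72.5]), 89.7) 0.09525243712734177
plate (245, array([ 451.3, -295. ]), array([55.8, 86.4]), 7.0) 0.10720130605631617
white (242, array([ 452.4, -291.1]), array([47.8, 43. ]), 11.0)
```

View pics/c1.png

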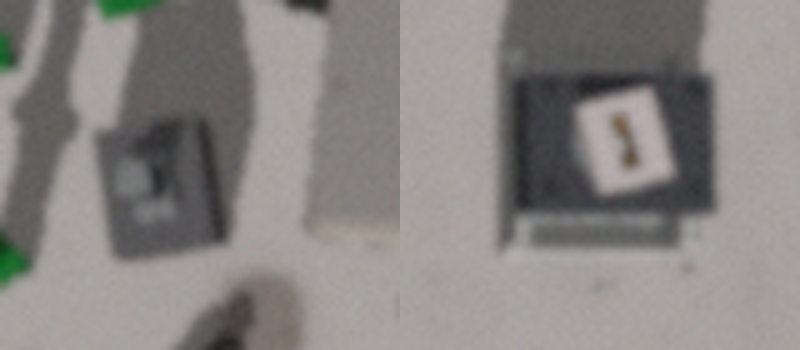

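Crop: the steel drift's square cap is at about (192,235) and its shoulder at (196,242) in the top picture, on the grey block turned about 6-9°. It isn't green, so it is the right one. The white plate shows its slot at (459,228), about 0.2 rad from x. I'll look at both with the wrist camera, the stand first.

>>> move_arm --motion '[[[0, 0, 0], [0, 0, 0.132], 0], [[0, 0, 0], [0, 0, 0.132], 0], [[0.037, -0.036, 0], [0, 0, 0], 0], [[0.037, -0.036, 0], [0, 0, 0], 0], [[0.037, -0.036, 0], [0, 0, 0], 0], [[0.037, -0.036, 0], [0, 0, 0], 0], [[0.037, -0.036, 0], [0, 0, 0], 0], [[0.037, -0.036, 0], [0, 0, 0], 0], [[0.037, -0.036, 0], [0, 0, 0], 0], [[0.037, -0.036, 0], [0, 0, 0], 0], [[0, 0, 0], [0, 0, 0], 0], [[0, 0, 0], [0, 0, 0], 0]]'

```text
time: 1.7
tool_pos: [0.4523, -0.2915, 0.3024]
tool_rot: [3.141, 0.001, 0.0]
force: [0.4, -0.6, -0.4]
grip_width: 1.0
```

Run:
```python
from h import *
o=get_obs();print(o['time'],o['tool_pos'],o['tool_rot'],o['force'])
c=cam('wrist');save(c,'w1.png');print(c['T'].round(3).tolist())
np.save('w1.npy',np.array([c],dtype=object),allow_pickle=True)
```

```text
1.7 [ 0.45226573 -0.29152398  0.30242168] [3.14142790e+00 7.19226137e-04 1.89834510e-04] [ 0.38286007 -0.61736504 -0.36938497]
[[0.0, 0.955, 0.297, 0.534], [-1.0, 0.0, 0.0, -0.292], [0.0, -0.297, 0.955, 0.384], [0.0, 0.0, 0.0, 1.0]]
```

View pics/w1.png

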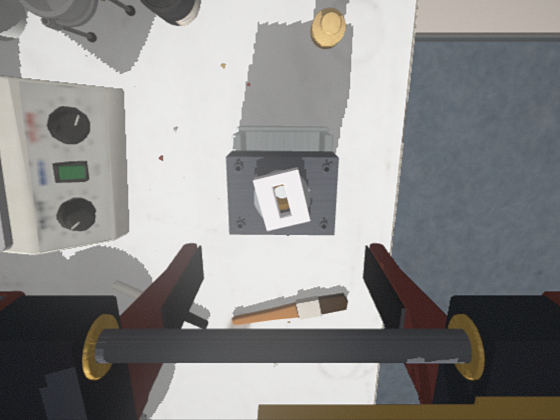

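Wrist view: white plate at (282,200) with its slot at (282,200), dark housing around (282,193). Measuring the plate from this view.

Run:
```python
from h import *
c=np.load('w1.npy',allow_pickle=True)[0]
U,V=np.meshgrid(np.arange(200,370),np.arange(120,245));P=pts(c,U,V);F=c['frame'][120:245,200:370].astype(int);z=P[...,2]
g=F.min(-1)
def rr(m,h):
    m=m.astype(np.uint8); n,l,s,ct=cv2.connectedComponentsWithStats(m); k=1+np.argmax(s[1:,4])
    cs=cv2.findContours((l==k).astype(np.uint8),cv2.RETR_EXTERNAL,cv2.CHAIN_APPROX_NONE)[0][0][:,0]
    W=np.array([ray(c,u+200,v+120,h)[:2] for u,v in cs],np.float32)*1000
    return s[k,4],[np.round(x,1) for x in cv2.minAreaRect(W)]
print('plate z',np.median(z[(z>.103)&(z<.112)]),'housing z',np.median(z[(z>.09)&(z<.1)]))
pl=(z>.104)&(z<.11)&(g>110);print('plate',rr(pl,.107))
ho=(z>.088)&(z<.11);print('housing',rr(ho,.095))
h=cv2.morphologyEx(pl.astype(np.uint8),cv2.MORPH_CLOSE,np.ones((3,3)))
hull=cv2.convexHull(cv2.findNonZero(h));f=np.zeros_like(h);cv2.fillConvexPoly(f,hull,1);f=cv2.erode(f,np.ones((7,7)))
sl=(f>0)&(z<.1);print('slot',rr(sl,.107))
ys,xs=np.nonzero(sl);print(ray(c,200+xs.mean(),120+ys.mean(),.107))
```

```text
plate z 0.1068625179416125 housing z 0.09497124534841159
plate (np.int32(2065), [array([ 454.1, -290.3]), array([48.6, 40. ]), np.float64(13.9)])
housing (np.int32(8410), [array([ 454.6, -290.4]), array([ 74.7, 100.5]), np.float64(0.0)])
slot (np.int32(318), [array([ 455. , -290.4]), array([27. ,  9.4]), np.float64(13.7)])
[ 0.455242   -0.29040296  0.107     ]
```

>>> move_arm --motion '[[[0, -0.055, 0], [0, 0, 0], 0], [[0, -0.055, 0], [0, 0, 0], 0], [[0, -0.055, 0], [0, 0, 0], 0], [[0, -0.055, 0], [0, 0, 0], 0], [[0, -0.055, 0], [0, 0, 0], 0], [[0, -0.055, 0], [0, 0, 0], 0], [[0, -0.055, 0], [0, 0, 0], 0], [[0, -0.05, 0], [0, 0, 0], 0], [[-0.01, 0, 0], [0, 0, 0], 0], [[0, 0, 0], [0, 0, 0], 0]]'

```text
time: 3.0
tool_pos: [0.4424, 0.1425, 0.3029]
tool_rot: [3.141, -0.001, -0.001]
force: [0.1, -0.6, -0.1]
grip_width: 0.999
```

Run:
```python
from h import *
o=get_obs();print(o['time'],o['tool_pos'],o['tool_rot'],o['force'])
c=cam('wrist');save(c,'w2.png')
np.save('w2.npy',np.array([c],dtype=object),allow_pickle=True)
```

```text
3.0 [0.44239477 0.14246578 0.30287617] [ 3.14101609e+00 -5.00151386e-04 -1.30023773e-03] [ 0.0595528  -0.59035261 -0.08458446]
```

View pics/w2.png

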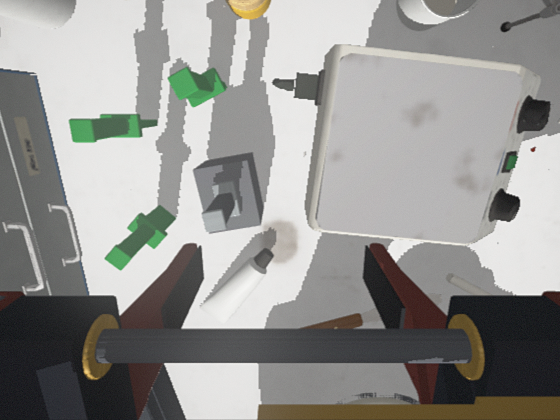

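Wrist view: the steel drift's cap is at (216,215), its shoulder near (230,190) and the rest block at (229,193). Green decoys are around it at (105,128), (198,87) and (140,237). Measuring the rest and the drift.

Run:
```python
from h import *
c=np.load('w2.npy',allow_pickle=True)[0]
u0,v0,u1,v1=180,140,285,245
U,V=np.meshgrid(np.arange(u0,u1),np.arange(v0,v1));P=pts(c,U,V);z=P[...,2];F=c['frame'][v0:v1,u0:u1]
print(np.histogram(z,np.arange(0,.2,.01))[0])
def rr(m,h,k3=False):
    n,l,s,ct=cv2.connectedComponentsWithStats(m.astype(np.uint8)); k=1+np.argmax(s[1:,4])
    cs=cv2.findContours((l==k).astype(np.uint8),cv2.RETR_EXTERNAL,cv2.CHAIN_APPROX_NONE)[0][0][:,0]
    W=np.array([ray(c,u+u0,v+v0,h)[:2] for u,v in cs],np.float32)*1000
    return s[k,4],[np.round(x,1) for x in cv2.minAreaRect(W)],np.median(z[l==k]).round(4)
for n,lo,hi,h in(('cap',.172,.182,.177),('sh',.111,.12,.115),('rest',.056,.064,.06),('rest+',.056,.2,.06)):
    m=(z>lo)&(z<hi)
    if m.sum()>5: print(n,rr(m,h))
# rest left/top edges
m=((z>.056)&(z<.064)).astype(np.uint8)
hull=cv2.convexHull(cv2.findNonZero(m))[:,0]
print([(int(a+u0),int(b+v0),ray(c,a+u0,b+v0,.06)[:2].round(4).tolist()) for a,b in cv2.approxPolyDP(hull.reshape(-1,1,2),2,True)[:,0]])
```

```text
[2573  113  129  135  136 1475 1430   62   73   77   87   95  310  173
    0    0    0    0    0]
sh (np.int32(85), [array([437.9, 196.5]), array([20.7, 12.3]), np.float64(54.3)], np.float64(0.1159))
rest (np.int32(2420), [array([433.8, 199.6]), array([70.5, 56.6]), np.float64(9.8)], np.float64(0.0599))
rest+ (np.int32(3687), [array([433.5, 200.9]), array([70.5, 59.2]), np.float64(9.8)], np.float64(0.0604))
[(260, 224, [0.4047, 0.1662]), (209, 233, [0.3946, 0.2206]), (192, 169, [0.4633, 0.2329]), (246, 160, [0.4723, 0.1786])]
```

Run:
```python
from h import *
c=np.load('w2.npy',allow_pickle=True)[0]
u0,v0,u1,v1=180,140,285,250
U,V=np.meshgrid(np.arange(u0,u1),np.arange(v0,v1));P=pts(c,U,V);z=P[...,2]
for n,lo,hi,h in(('cap',.1285,.14,.13),('cap2',.127,.14,.13),('sh',.0655,.0705,.068)):
    m=((z>lo)&(z<hi)).astype(np.uint8)
    n_,l,s,_=cv2.connectedComponentsWithStats(m);k=1+np.argmax(s[1:,4])
    cs=cv2.findContours((l==k).astype(np.uint8),cv2.RETR_EXTERNAL,cv2.CHAIN_APPROX_NONE)[0][0][:,0]
    W=np.array([ray(c,u+u0,v+v0,h)[:2] for u,v in cs],np.float32)*1000
    print(n,s[k,4],[np.round(x,1) for x in cv2.minAreaRect(W)],np.median(z[l==k]),np.round(P[l==k].mean(0),4))
```

```text
cap 425 [array([434. , 199.4]), array([17.9, 17.9]), np.float64(9.9)] 0.12984996313584962 [0.4338 0.1996 0.1299]
cap2 446 [array([434.1, 199.3]), array([18.1, 18. ]), np.float64(9.2)] 0.1298089198762016 [0.4341 0.1995 0.1298]
sh 373 [array([434. , 199.4]), array([36., 22.]), np.float64(10.6)] 0.06772686035897635 [0.4395 0.1979 0.0677]
```

>>> move_arm --motion '[[[-0.004, -0.028, 0], [0, 0, 0], 0.55], [[-0.0045, -0.029, 0], [0, 0, 0], 0.55], [[0, 0, 0], [0, 0, -0.087], 0.55], [[0, 0, 0], [0, 0, -0.087], 0.55], [[0, 0, 0.03], [0, 0, 0], 0.55], [[0, 0, 0.03], [0, 0, 0], 0.55], [[0, 0, 0], [0, 0, 0], 0.55]]'

```text
time: 3.92
tool_pos: [0.4338, 0.1988, 0.2402]
tool_rot: [3.14, 0.005, 0.171]
force: [-0.3, 0.1, 0.3]
grip_width: 0.45
```

Run:
```python
from h import *
o=get_obs();print(o['time'],o['tool_pos'],o['tool_rot'],o['force'],o['grip_width'])
c=cam('wrist');save(c,'w3.png')
```

```text
3.925 [0.4338494  0.19878435 0.2402331 ] [3.14043921 0.00450852 0.17097905] [-0.27015439  0.11140169  0.31834394] 0.44995332319756104
```

View pics/w3.png

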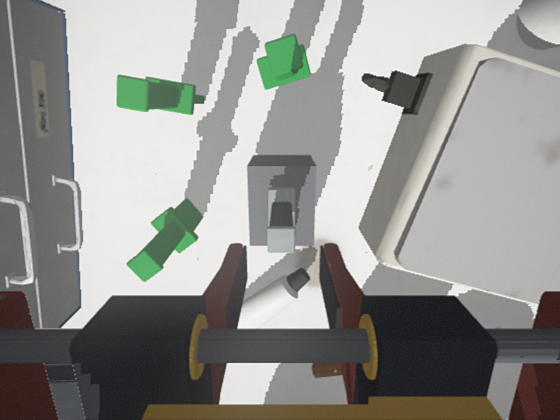

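The drift's cap (281,235) is centred between the jaws, square to the pads, and the decoys are clear. I'll go down and grip.

>>> move_arm --motion '[[[0, 0, 0.03], [0, 0, 0], 0.55], [[0, 0, 0.03], [0, 0, 0], 0.55], [[0, 0, 0.019], [0, 0, 0], 0.55], [[0, 0, 0], [0, 0, 0], 0.55], [[0, 0, 0], [0, 0, 0], 1], [[0, 0, 0], [0, 0, 0], 1], [[0, 0, 0], [0, 0, 0], 1], [[0, 0, 0], [0, 0, 0], 1], [[0, 0, 0], [0, 0, 0], 1], [[0, 0, 0], [0, 0, 0], 1]]' --force 50

```text
time: 5.22
tool_pos: [0.4346, 0.2008, 0.1648]
tool_rot: [-3.141, -0.002, 0.174]
force: [0.4, -0.1, 5.2]
grip_width: 0.191
```

>>> move_arm --motion '[[[0, 0, -0.01], [0, 0, 0], 1], [[0, 0, -0.02], [0, 0, 0], 1], [[0, 0, -0.03], [0, 0, 0], 1], [[0, 0, -0.03], [0, 0, 0], 1], [[0, 0, -0.03], [0, 0, 0], 1], [[0, 0, -0.03], [0, 0, 0], 1], [[0, 0, 0], [0, 0, 0], 1], [[0, 0, 0], [0, 0, 0], 1]]'

```text
time: 6.22
tool_pos: [0.434, 0.2007, 0.3128]
tool_rot: [3.141, 0.001, 0.174]
force: [0.2, 0.3, -2.1]
grip_width: 0.194
```

Run:
```python
from h import *
o=get_obs();print(o['time'],o['tool_pos'],o['tool_rot'],o['force'],o['wrist_torque'],o['grip_width'])
c=cam('wrist');save(c,'w4.png')
```

```text
6.225 [0.43396032 0.20065129 0.31275375] [3.14141716e+00 1.14781738e-03 1.73805251e-01] [ 0.18137334  0.32150546 -2.07698422] [-0.00064144  0.01996678  0.01606165] 0.19408765884168913
```

View pics/w4.png

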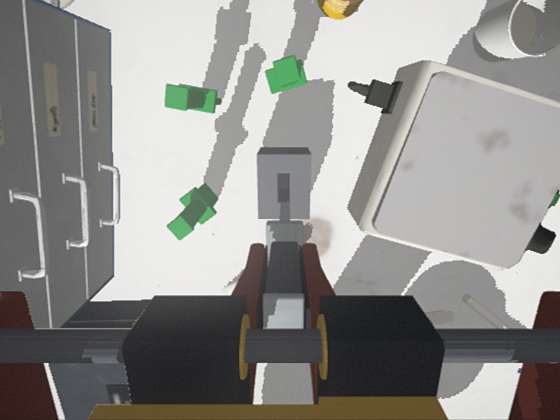

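Held, hanging straight. Carrying it to above the plate.

>>> move_arm --motion '[[[-0.0033, 0.0247, 0], [0, 0, 0], 1], [[-0.0065, 0.0485, 0], [0, 0, 0], 1], [[-0.0065, 0.0485, 0], [0, 0, 0], 1], [[-0.0065, 0.0485, 0], [0, 0, 0], 1], [[-0.0065, 0.0485, 0], [0, 0, 0], 1], [[-0.0065, 0.0485, 0], [0, 0, 0], 1], [[-0.0065, 0.0485, 0], [0, 0, 0], 1], [[-0.0065, 0.0485, 0], [0, 0, 0], 1], [[-0.0065, 0.0485, 0], [0, 0, 0], 1], [[-0.0065, 0.0485, 0], [0, 0, 0], 1], [[-0.0032, 0.026, 0], [0, 0, 0], 1], [[0, 0, 0], [0, 0, -0.067], 1], [[0, 0, 0], [0, 0, 0], 1], [[0, 0, 0], [0, 0, 0], 1]]'

```text
time: 8.02
tool_pos: [0.4542, -0.29, 0.3128]
tool_rot: [-3.141, 0.001, 0.24]
force: [0.8, -0.3, -2.2]
grip_width: 0.194
```

Run:
```python
from h import *
o=get_obs();print(o['time'],o['tool_pos'],o['tool_rot'],o['force'],o['wrist_torque'],o['grip_width'])
c=cam('wrist');save(c,'w5.png',(180,100,390,340),2.5)
np.save('w5.npy',np.array([c],dtype=object),allow_pickle=True)
t=cam('side');save(t,'s5.png',(190,240,290,360),5)
```

```text
8.025 [ 0.45424823 -0.29003796  0.31280633] [-3.14054048e+00  8.48589949e-04  2.39987136e-01] [ 0.81474547 -0.27989183 -2.15044154] [-0.00123507  0.00316408 -0.0240573 ] 0.1935512885247293
```

View pics/w5.png

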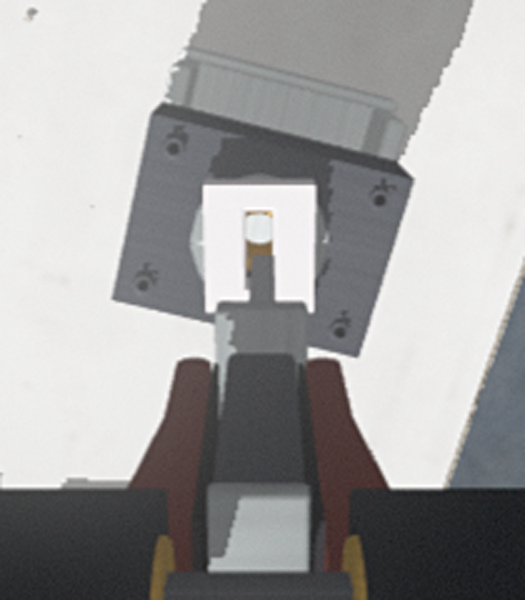

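The blade (262,280 in the crop) hangs over the white plate, and the slot (258,245) is parallel to it. Checking the offsets in tool axes numerically.

Run:
```python
from h import *
from scipy.spatial.transform import Rotation as R
c=np.load('w5.npy',allow_pickle=True)[0];o=get_obs()
Rt=R.from_euler('xyz',o['tool_rot']).as_matrix()
U,V=np.meshgrid(np.arange(180,390),np.arange(100,340));P=pts(c,U,V);z=P[...,2];Q=(P-o['tool_pos'])@Rt
ctr=(U>255)&(U<312)
for lo,hi in((.20,.23),(.26,.29)):
    m=ctr&(z>lo)&(z<hi); print(np.histogram(z[m],np.arange(lo,hi,.003)))
def st(n,m): q=Q[m]; print(n,m.sum(),'x',np.percentile(q[:,0],[1,50,99]).round(4),'y',np.percentile(q[:,1],[1,50,99]).round(4),'z',np.median(q[:,2]).round(4))
zz=Q[...,2]
st('plate',(z>.1045)&(z<.1095)&(c['frame'][100:340,180:390].min(-1)>140))
st('slot',(Q[...,0]>-.012)&(abs(Q[...,0])<.016)&(abs(Q[...,1])<.012)&(z<.1))
st('shoulder',ctr&(V<260)&(z>.208)&(z<.222)&(abs(Q[...,1])<.02))
st('blade',ctr&(z>.153)&(z<.203)&(V<230)&(abs(Q[...,1])<.012))
st('cap',ctr&(z>.268)&(z<.285)&(abs(Q[...,1])<.015))
```

```text
(array([  0,   0,   2,  65, 153, 656,  57,  54,  62]), array([0.2  , 0.203, 0.206, 0.209, 0.212, 0.215, 0.218, 0.221, 0.224,
       0.227]))
(array([ 207,  192,  192,  224,  121, 1050,  521,  101,   81]), array([0.26 , 0.263, 0.266, 0.269, 0.272, 0.275, 0.278, 0.281, 0.284,
       0.287]))
plate 1673 x [-0.0222  0.0042  0.0234] y [-0.0193 -0.0014  0.02  ] z 0.2064
slot 93 x [-0.0119 -0.0088  0.0095] y [-0.0047  0.0004  0.0055] z 0.2337
shoulder 946 x [-0.0037  0.0105  0.0164] y [-0.0096  0.0005  0.0116] z 0.0976
blade 182 x [0.0107 0.0111 0.0116] y [-0.0022  0.0012  0.0048] z 0.1364
cap 2122 x [-0.0074  0.0044  0.0119] y [-0.0102  0.0005  0.0117] z 0.0357
```

The drift sits about 1.3 mm behind the slot centre in x and +0.7 mm in y. Correcting that and going down to just above the plate.

>>> move_arm --motion '[[[0.0012, -0.0007, 0.01], [0, 0, 0], 1], [[0, 0, 0.01], [0, 0, 0], 1], [[0, 0, 0.01], [0, 0, 0], 1], [[0, 0, 0.008], [0, 0, 0], 1], [[0, 0, 0], [0, 0, 0], 1], [[0, 0, 0], [0, 0, 0], 1]]'

```text
time: 8.88
tool_pos: [0.4554, -0.2895, 0.276]
tool_rot: [3.141, -0.0, 0.241]
force: [-0.4, 0.2, -2.6]
grip_width: 0.195
```

>>> move_arm --motion '[[[0, 0, 0.003], [0, 0, 0], 1], [[0, 0, 0.003], [0, 0, 0], 1], [[0, 0, 0.002], [0, 0, 0], 1], [[0, 0, 0], [0, 0, 0], 1], [[0, 0, 0], [0, 0, 0], 1]]'

```text
time: 9.5
tool_pos: [0.4554, -0.2894, 0.2677]
tool_rot: [3.142, -0.0, 0.241]
force: [0.7, 0.0, -1.7]
grip_width: 0.192
```

>>> move_arm --motion '[[[0, 0, 0.001], [0, 0, 0], 1], [[0, 0, 0.001], [0, 0, 0], 1], [[0, 0, 0.001], [0, 0, 0], 1], [[0, 0, 0], [0, 0, 0], 1]]'

```text
time: 10.0
tool_pos: [0.4553, -0.2894, 0.2645]
tool_rot: [-3.141, 0.0, 0.241]
force: [1.1, 0.1, -0.9]
grip_width: 0.192
```

>>> move_arm --motion '[[[0, 0, 0.001], [0, 0, 0], 1], [[0, 0, 0.001], [0, 0, 0], 1], [[0, 0, 0.001], [0, 0, 0], 1], [[0, 0, 0.001], [0, 0, 0], 1], [[0, 0, 0], [0, 0, 0], 1], [[0, 0, 0], [0, 0, 0], 1]]'

```text
time: 10.75
tool_pos: [0.4553, -0.2895, 0.2607]
tool_rot: [3.142, -0.0, 0.241]
force: [0.2, 0.0, -1.6]
grip_width: 0.195
```

The tip is at about 0.0995 with no reaction, so the blade is in the slot. Continuing.

>>> move_arm --motion '[[[0, 0, 0.002], [0, 0, 0], 1], [[0, 0, 0.002], [0, 0, 0], 1], [[0, 0, 0.001], [0, 0, 0], 1], [[0, 0, 0], [0, 0, 0], 1], [[0, 0, 0], [0, 0, 0], 1]]'

```text
time: 11.38
tool_pos: [0.4554, -0.2895, 0.2557]
tool_rot: [3.142, -0.0, 0.241]
force: [0.6, 0.1, -2.4]
grip_width: 0.195
```

>>> move_arm --motion '[[[0, 0, 0.002], [0, 0, 0], 1], [[0, 0, 0.001], [0, 0, 0], 1], [[0, 0, 0.001], [0, 0, 0], 1], [[0, 0, 0.001], [0, 0, 0], 1], [[0, 0, 0], [0, 0, 0], 1]]'

```text
time: 12.0
tool_pos: [0.4553, -0.2894, 0.2505]
tool_rot: [-3.141, 0.0, 0.241]
force: [0.6, -1.0, -2.4]
grip_width: 0.192
```

>>> move_arm --motion '[[[0, 0, 0.001], [0, 0, 0], 1], [[0, 0, 0.001], [0, 0, 0], 1], [[0, 0, 0.001], [0, 0, 0], 1], [[0, 0, 0.001], [0, 0, 0], 1], [[0, 0, 0], [0, 0, 0], 1]]'

```text
time: 12.62
tool_pos: [0.4557, -0.2897, 0.2487]
tool_rot: [3.139, -0.002, 0.241]
force: [0.4, 0.8, 6.8]
grip_width: 0.192
```

>>> move_arm --motion '[[[0, 0, 0.001], [0, 0, 0], 1], [[0, 0, 0.001], [0, 0, 0], 1], [[0, 0, 0.001], [0, 0, 0], 1], [[0, 0, 0], [0, 0, 0], 1]]'

```text
time: 13.12
tool_pos: [0.4558, -0.2898, 0.2461]
tool_rot: [3.138, -0.003, 0.241]
force: [-0.5, -0.3, 8.1]
grip_width: 0.195
```

The bushing is moving at about 10 N. Pushing on slowly.

>>> move_arm --motion '[[[0, 0, 0.001], [0, 0, 0], 1], [[0, 0, 0.001], [0, 0, 0], 1], [[0, 0, 0.001], [0, 0, 0], 1], [[0, 0, 0.001], [0, 0, 0], 1], [[0, 0, 0.001], [0, 0, 0], 1], [[0, 0, 0.001], [0, 0, 0], 1]]'

```text
time: 13.88
tool_pos: [0.4559, -0.2898, 0.2403]
tool_rot: [3.138, -0.003, 0.241]
force: [-0.8, -1.1, 7.7]
grip_width: 0.191
```

>>> move_arm --motion '[[[0, 0, 0.001], [0, 0, 0], 1], [[0, 0, 0.001], [0, 0, 0], 1], [[0, 0, 0.001], [0, 0, 0], 1], [[0, 0, 0.001], [0, 0, 0], 1], [[0, 0, 0.001], [0, 0, 0], 1], [[0, 0, 0.001], [0, 0, 0], 1]]'

```text
time: 14.62
tool_pos: [0.4559, -0.2898, 0.2343]
tool_rot: [3.138, -0.003, 0.241]
force: [-0.2, -0.1, 8.0]
grip_width: 0.191
```

>>> move_arm --motion '[[[0, 0, 0.001], [0, 0, 0], 1], [[0, 0, 0.001], [0, 0, 0], 1], [[0, 0, 0.001], [0, 0, 0], 1], [[0, 0, 0.001], [0, 0, 0], 1], [[0, 0, 0.001], [0, 0, 0], 1], [[0, 0, 0.001], [0, 0, 0], 1], [[0, 0, 0.001], [0, 0, 0], 1], [[0, 0, 0.001], [0, 0, 0], 1], [[0, 0, 0], [0, 0, 0], 1]]'

```text
time: 15.75
tool_pos: [0.4552, -0.2893, 0.2229]
tool_rot: [-3.141, 0.001, 0.241]
force: [0.3, -0.6, -1.6]
grip_width: 0.189
```

The bushing is released. Lowering the shoulder to the plate.

>>> move_arm --motion '[[[0, 0, 0.002], [0, 0, 0], 1], [[0, 0, 0.002], [0, 0, 0], 1], [[0, 0, 0.002], [0, 0, 0], 1], [[0, 0, 0.001], [0, 0, 0], 1], [[0, 0, 0.001], [0, 0, 0], 1], [[0, 0, 0], [0, 0, 0], 1]]'

```text
time: 16.5
tool_pos: [0.4553, -0.2894, 0.2156]
tool_rot: [-3.142, 0.0, 0.241]
force: [-0.0, 0.9, -2.3]
grip_width: 0.194
```

>>> move_arm --motion '[[[0, 0, 0.001], [0, 0, 0], 1], [[0, 0, 0.001], [0, 0, 0], 1], [[0, 0, 0], [0, 0, 0], 1], [[0, 0, 0], [0, 0, 0], 1]]'

```text
time: 17.0
tool_pos: [0.4553, -0.2894, 0.2136]
tool_rot: [-3.142, -0.0, 0.241]
force: [-0.1, -0.9, -1.4]
grip_width: 0.195
```

>>> move_arm --motion '[[[0, 0, 0.0005], [0, 0, 0], 1], [[0, 0, 0.0005], [0, 0, 0], 1], [[0, 0, 0], [0, 0, 0], 1]]'

```text
time: 17.38
tool_pos: [0.4553, -0.2894, 0.2126]
tool_rot: [-3.142, 0.0, 0.241]
force: [-0.5, -0.3, -1.7]
grip_width: 0.188
```

>>> move_arm --motion '[[[0, 0, 0.0005], [0, 0, 0], 1], [[0, 0, 0.0005], [0, 0, 0], 1], [[0, 0, 0], [0, 0, 0], 1]]'

```text
time: 17.75
tool_pos: [0.4554, -0.2895, 0.2119]
tool_rot: [3.141, -0.0, 0.241]
force: [-0.3, -0.7, -0.2]
grip_width: 0.192
```

>>> move_arm --motion '[[[0, 0, 0.0005], [0, 0, 0], 1], [[0, 0, 0.0005], [0, 0, 0], 1], [[0, 0, 0], [0, 0, 0], 1]]'

```text
time: 18.12
tool_pos: [0.4555, -0.2896, 0.2113]
tool_rot: [3.141, -0.001, 0.241]
force: [-0.9, 0.3, 3.6]
grip_width: 0.192
```

Run:
```python
from h import *
t=cam('side');save(t,'s6.png',(180,230,300,370),4)
```

```text
(no output)
```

View pics/s6.png

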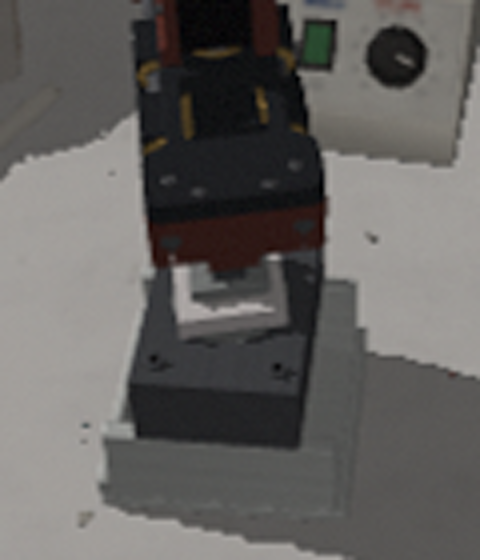

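Side crop: the shoulder (235,280) sits on the white plate under the fingers, with about 5 N of contact. Letting go and withdrawing straight up.

>>> move_arm --motion '[[[0, 0, 0], [0, 0, 0], 0.7], [[0, 0, 0], [0, 0, 0], 0.55], [[0, 0, 0], [0, 0, 0], 0.5], [[0, 0, 0], [0, 0, 0], 0.5], [[0, 0, -0.01], [0, 0, 0], 0.5], [[0, 0, -0.03], [0, 0, 0], 0.5], [[0, 0, -0.04], [0, 0, 0], 0.5], [[0, 0, -0.04], [0, 0, 0], 0.5], [[0, 0, -0.03], [0, 0, 0], 0.5], [[0, 0, 0], [0, 0, 0], 0.5], [[0, 0, 0], [0, 0, 0], 0.5]]'

```text
time: 19.55
tool_pos: [0.4553, -0.2894, 0.3594]
tool_rot: [-3.141, 0.001, 0.241]
force: [-0.8, -0.3, 0.9]
grip_width: 0.502
```

Run:
```python
from h import *
from scipy.spatial.transform import Rotation as R
o=get_obs();print(o['time'],o['tool_pos'],o['force'],o['grip_width'])
c=cam('wrist');save(c,'w7.png')
Rt=R.from_euler('xyz',o['tool_rot']).as_matrix()
U,V=np.meshgrid(np.arange(180,390),np.arange(80,290));P=pts(c,U,V);z=P[...,2];Q=(P-o['tool_pos'])@Rt
for n,lo,hi,r in(('cap',.172,.182,.02),('shoulder',.112,.118,.025),('plate',.104,.109,.03)):
    m=(z>lo)&(z<hi)&(np.hypot(Q[...,0],Q[...,1])<r); q=Q[m]
    print(n,m.sum(),np.median(z[m]).round(4),'x',np.percentile(q[:,0],[1,99]).round(4),'y',np.percentile(q[:,1],[1,99]).round(4),P[m].mean(0).round(4))
F=cv2.cvtColor(c['frame'],cv2.COLOR_RGB2HSV)
s=cam('side');save(s,'s7.png')
```

```text
19.55 [ 0.45529736 -0.28943039  0.35941404] [-0.76462222 -0.27912107  0.90558496] 0.5015397346263359
cap 417 0.1769 x [-0.0094  0.0074] y [-0.0072  0.0098] [ 0.4546 -0.2907  0.1768]
shoulder 317 0.1147 x [-0.0103  0.0167] y [-0.0099  0.0118] [ 0.4632 -0.2881  0.1147]
plate 871 0.1069 x [-0.0243  0.0226] y [-0.0192  0.0206] [ 0.4581 -0.2889  0.1068]
```

View pics/w7.png

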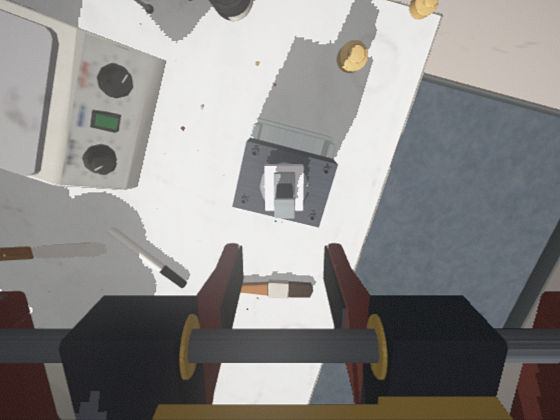

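View pics/s7.png

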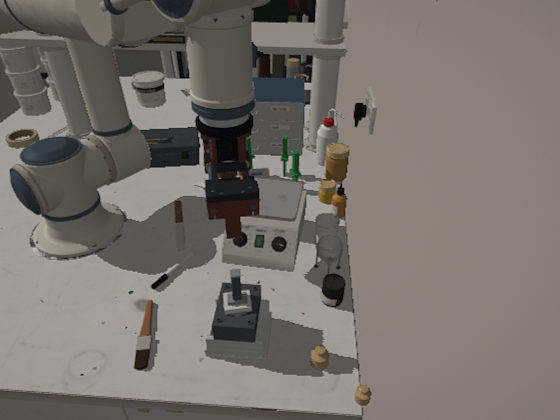

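Both views show the drift standing upright on the plate, at (285,190) in the wrist view and (236,285) in the side view. The shoulder top is at 0.1147 m (nominal 0.115), nothing else has moved, and the gripper is clear. Handing in.

```bash
python3 -c "from cell import finish_job; print(finish_job())"
```

```text
the job is handed in; nothing more can be done
None
```

The job is done and handed in at about 19.6 s of the 58 s allowed. I have no verdict, since the hand-in reports none.

- **Insertion:** I took the steel drift from its rest block. The wrist camera showed the slot at about 0.24 rad, so I turned the blade to match, and it went in with almost no reaction.
- **Pushing out:** The bushing moved at about 10 N. The force dropped to zero with the tip at about 0.066 to 0.062 m, as expected when it passes the pads.
- **Seating:** I lowered the shoulder onto the plate with about 5 N, let go and withdrew straight up.

**Last checks:**
- **Drift:** The cap was at 0.1769 m and the shoulder top at 0.1147 m, which puts the tip at about 0.051 m. It stood upright, within about 1 mm of the bore axis.
- **Gripper and bystanders:** The gripper was clear. The bystanders looked unmoved in the pictures, but I did not measure them.
- **Bushing not seen:** The housing and pan hide it from the camera views I took. That it fell is inferred from the force drop and the free travel afterwards.

None of the checks failed or disagreed, apart from 1 to 1.5 mm between the camera and arm positions, which I corrected before inserting.

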